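Pull the medium filter cassette

TASK

The medium-width one of the three filter cassettes standing in the white filter manifold is due for a change. Squeeze its two opposed side catches together between the fingers and lift it up out of the manifold, and finish while still holding it there by its squeezed catches, upright and still, with its foot some 5 cm or more above the steel deck and touching neither the manifold nor its neighbours. Leave the narrower and the wider cassette latched in place and do not shift the other things on the bench.

Things in the scene. Friction and masses are not known exactly. Their poses are not given: they have to be found in the camera images.
- medium_grip (a point): grip point of the medium cassette (the one to pull), midway between its two catches, 27 mm above the deck when seated. x runs from near to far catch, y along the row, z up. White head 38 mm (x) by 54 mm (y), rising to 31 mm above this point. Catches reach from 19 mm below to 19 mm above it; outer faces 56 mm apart at rest, 44 mm fully pressed
- medium: the same medium cassette, about 0.25 kg; origin at the centre of its foot's flat underside (two 7 mm nozzles stand below), 57 mm below the grip point and 30 mm below the deck when seated; same axes
- medium_near (a joint): near (-x side) catch of the medium cassette: grey ribbed press button, 25 mm wide (y), 38 mm tall, one piece with its hook. 0 = out, hook latched under the deck; 0.006 m = fully pressed in; hook free beyond 0.003 m. Springs back with 2 N at rest to 6 N fully in
- medium_far (a joint): far (+x side) catch of the medium cassette, same values, moves the opposite way
- narrow_grip (a point): grip point of the narrowest of the three cassettes, midway between its catches, 27 mm above the deck; to be left latched. Axes, foot and catches as on the medium one; head 38 mm (x) by 38 mm (y) by 58 mm high
- wide_grip (a point): grip point of the widest of the three cassettes, midway between its catches, 27 mm above the deck; to be left latched. Axes, foot and catches as on the medium one; head 38 mm (x) by 70 mm (y) by 58 mm high
- narrow: the narrowest cassette; origin at the centre of its foot's underside
- wide: the widest cassette; origin at the centre of its foot's underside
- dock: filter manifold, fixed: white housing 144 mm (x) by 320 mm (y), flat steel deck 85 mm above the bench; origin on the bench under its centre, y along the row. Equal wells at y = -84, 0, 84 mm hold the three cassettes in any order; heads rise 58 mm above the deck; 44 mm of free deck outside each catch; a gauge 28 mm high on the deck at y = -141 and 141 mm
- spare: fresh spare cassette of the medium size lying on its side on the bench, about 92 x 56 x 54 mm; origin on the bench under the middle of its length. Bystander
- cup: clear sample cup, 62 mm across and 62 mm tall, origin under its centre. Bystander
- vial: small capped sample vial, 28 mm across, 72 mm tall, origin under its centre. Bystander
- strips: white test-strip jar, 40 mm across, 62 mm tall, origin under its centre. Bystander
- wrench: steel wrench 170 mm long lying on the bench, along its x axis. Bystander
Mind the look-alikes: they are no part of the job. What is shaped like the wide but green is not meant.

How it is judged:
By the outcome, as a careful person would: the job done as asked, in the order asked, and still so for the second after the job is handed in, while the arm keeps its last pose, push and grip.
It also fails if it takes over 29 s, if anything falls off the work surface, if the arm or the gripper's body presses on something with over 40 N, if the wrist force passes 120 N, or if a joint passes its speed limit or range.

ROBOT

A 6-joint arm with a two-finger parallel gripper is mounted at the origin on the work surface. World frame = base frame: x ahead of the robot, y to its left, z up, the work surface at z = 0. Lengths are in mm, angles in rad, forces in N, time in s.
With the tool pointing down it reaches from about 300 to 775 mm from the base axis. Payload 14.6 kg.
Tool frame: the origin (TCP) lies midway between the tips of the shut fingers; the grasp point (between the pads) lies 19 mm behind it; x points along the fingers, z is the direction in which the jaws open and shut, and the axes are right-handed (so a half turn about x gives the same grasp; the last joint's range is limited). The gripper opens to 94 mm and grips with 3 to 60 N. Pads are 16 mm wide; open, the fingers measure 119 mm over their backs; the gripper's body (75 mm by 177 mm) begins 78 mm behind the grasp point.
Start: joints at [-1.362, 0.3, 1.521, -0, 1.321, -0.067], TCP at [149.767, -529.206, 205.446] pointing down, gripper open.
Joint ranges: [-3.03, 3.03], [-0.79, 2.21], [0.23, 2.52], [-1.04, 4.18], [0, 3.07], [-2.55, 2.55]. Speed limits (rad/s): [2.22, 2.22, 2.57, 3.14, 3.14, 3.14].

INTERFACE

Orientations are given as [roll, pitch, yaw] about the fixed x, y, z axes, in that order (R = Rz(yaw) Ry(pitch) Rx(roll)).
In Python, from cell import * gives the robot as it stands.
- The arm moves only by the tool play_rows, never from a script. Its argument "motion" is one flat list of numbers, 7 for each row, row after row: the turn, a rotation vector about the tool's x, y, z in rad, then the shift along the tool's x, y, z in m, then the closure, from -1 (fully open) to 1 (shut), so that 0 is half open. In form: [rx, ry, rz, x, y, z, fingers, rx, ry, rz, x, y, z, fingers, ...]. A call has 1 to 20 rows; each row shifts and turns the pose as measured when the row begins, along the tool's axes as they then stand; what a row does not reach is not made up. A row lasts 1/10 s, in which the tool goes at most 50 mm and 8.59 degrees, less where a joint would pass 70% of its speed; a pose out of reach is approached as far as the arm can. A call with a gripper value outside its range is refused whole. The fingers move at their own pace and stop on an object; "newtons" is the grip in N (left out, the last holds). Time passes only in rows, so rows that do not move let the fingers close. It gives the time, the measured TCP pose, the force and the opening at its end, in the units of the state.
- read_state(): the state, without advancing time (a new reading comes with each control period).
- camera(name): name is "side" or "top"; returns (picture, depth): 420x560x3 uint8, blue, green, red; 420x560 float32, mm along the optical axis (not along the pixel's ray), 0 where there is no reading.
- camera_params(name): a dict with "fx", "fy", "cx", "cy" (pixels), "T" (4x4, takes a point from camera to world coordinates). Camera axes: x right, y down, z forward; pixel columns grow to the right and rows downward; lengths in mm; the calibration is good to about 2 mm. A picture is of the moment at which its call begins. camera_params takes no time and is no camera call.
- sign_off(): hands the job in, once; it reports no verdict.
Trained networks look in the newest picture that a camera, given by its name, has taken for a name from the list of things; names that differ only in an ending like _2 or _b are one class to them, and where a whole thing is asked for, a point or a joint stands for the part that bears it (a point fixed in the world has none). Each returns a list of dicts, best first, with "conf" (0 to 1); they miss things now and then, are a little off and sometimes report something else, mostly with a low value. They report only what shows in the picture. A call takes as long as a camera call. They do not tell look-alikes from the thing itself.
- masks_of(camera, name): "region" (420x560 bool, what is visible of it).
- place_of(camera, name): "at" ([x, y, z] in mm, in the coordinates of the camera as it stood for that picture, good to about 4 mm: a listed point, or the origin of a listed thing).
The state is a dict: "clock": time; "joints": joint angles; "qd": joint speeds; "effort": joint torques, N m; "eef_pos": TCP position; "eef_rot": TCP orientation; "wrist_force": force on the tool from outside, world axes, zero at the start; "moment": the same for the moment, N m; "finger_gap": finger opening in mm.
Only numpy, scipy, OpenCV 4.12 (cv2) and the standard library are available. Lean on these libraries where they do the work, as an engineer would, in place of code of your own. Each camera call takes 0.05 s, during which the arm holds its last target.

## Working session

There is one attempt and no reset: what is moved stays moved. The work goes in short steps, Python scripts to look and compute and a tool call to move; the robot and the scene stay as the last step left them, time stands still between calls to the robot, and variables do not carry over. Pictures are saved under pics/ and viewed, and the job is handed in when it is done.

Besides the shell and the picture viewer there is one more tool, called after "Emit:" in YAML: its name, and indented under it one key for each argument. play_rows: Moves the arm, as the interface text tells. Its arguments: {"type":"object","properties":{"motion":{"type":"array","items":{"type":"number"}},"newtons":{"type":"number"}},"required":["motion"]}

```bash
mkdir -p pics; cat > h.py <<'E'
from cell import *
import numpy as np, cv2
E
python3 - <<'E'
from h import *
s=read_state(); print(s)
for n in ["side","top"]:
    p,d=camera(n); cv2.imwrite(f"pics/{n}0.png",p); np.save(f"{n}0.npy",d)
    P=camera_params(n); T=np.array(P["T"]); print(n,P)
    for k in ["medium_grip","narrow_grip","wide_grip","dock","spare"]:
        for r in place_of(n,k)[:3]:
            a=np.array(r["at"]); w=T[:3,:3]@a+T[:3,3]
            print(n,k,round(r["conf"],2),w.round(1),(P["fx"]*a[0]/a[2]+P["cx"]).round(),(P["fy"]*a[1]/a[2]+P["cy"]).round())
E
```

```text
{'clock': 0.0, 'joints': array([-1.36160341e+00,  3.00478588e-01,  1.52154367e+00,  2.38348664e-05,
        1.32072442e+00, -6.66412379e-02]), 'qd': array([-9.04834232e-04, -3.05402142e-04,  1.10068218e-03,  5.81314789e-04,
       -1.01525059e-03,  7.06606220e-05]), 'effort': array([ 1.31868161e-03, -5.31810594e+01, -3.52733767e+01,  7.09147705e-02,
        2.44433549e-02, -5.65753635e-05]), 'eef_pos': array([ 149.72087844, -528.96560443,  204.8980561 ]), 'eef_rot': array([3.05494874, 1.56964207, 1.75998065]), 'wrist_force': array([ 1.03218401, -0.02224481,  0.19526449]), 'moment': array([ 0.01912311, -0.01595298, -0.00312012]), 'finger_gap': 94.1097095081216}
side {'fx': 485.3486702782742, 'fy': 485.3486702782742, 'cx': 279.17009954696493, 'cy': 211.67430638372443, 'T': array([[ 9.98337447e-01, -4.50016014e-02,  3.60166291e-02,
         4.85916241e+02],
       [-5.75957864e-02, -7.54443557e-01,  6.53833040e-01,
        -6.33894343e+02],
       [-2.25102011e-03, -6.54820415e-01, -7.55781157e-01,
         9.29242439e+02],
       [ 0.00000000e+00,  0.00000000e+00,  0.00000000e+00,
    
[... 504 characters left out ...]
y([[ 1.19148521e-03, -9.93168306e-01,  1.16684605e-01,
         4.21612107e+02],
       [-9.99771633e-01, -3.67276423e-03, -2.10521337e-02,
         7.41425491e+01],
       [ 2.13368670e-02, -1.16632875e-01, -9.92945875e-01,
         9.88306537e+02],
       [ 0.00000000e+00,  0.00000000e+00,  0.00000000e+00,
         1.00000000e+00]])}
top medium_grip 0.56 [503.4 -24.4 112.1] 318.0 220.0
top narrow_grip 0.93 [ 508.3 -182.   113.3] 391.0 218.0
top wide_grip 0.73 [ 667.9 -277.3   58. ] 422.0 153.0
top wide_grip 0.66 [344.9  64.9  56.4] 277.0 292.0
top wide_grip 0.6 [ 505.6 -104.6  110.4] 355.0 219.0
top dock 0.84 [505.6 -99.8   2.4] 344.0 223.0
top spare 0.94 [ 514.3 -357.8    1.9] 449.0 220.0
```

View pics/side0.png

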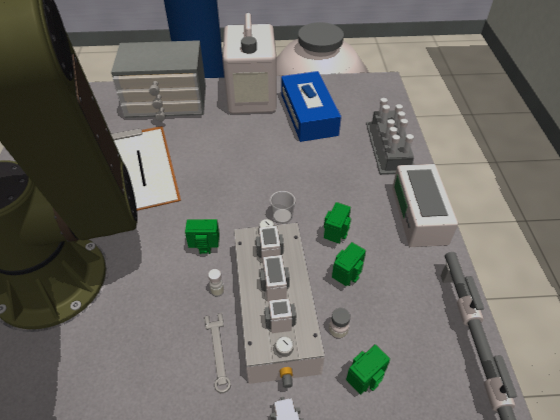

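View pics/top0.png

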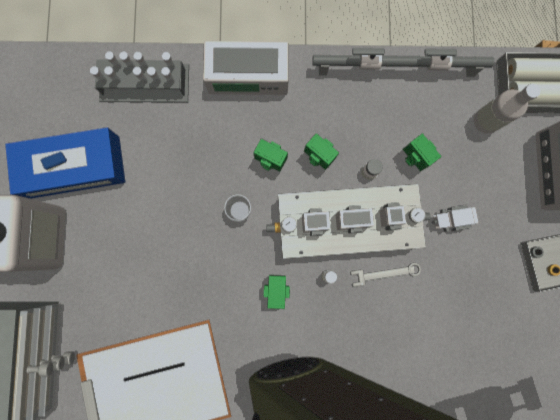

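The manifold holds three white cassettes. In the top view they are at about (316,221), (356,219) and (396,216); in the side view at (269,240), (275,273) and (281,314). Four green look-alikes stand outside it, and a spare lies at (457,218). Next I'll crop in and measure the widths.

```bash
python3 - <<'E'
from h import *
p=cv2.imread("pics/top0.png"); q=cv2.imread("pics/side0.png")
a=cv2.resize(p[180:265,265:435],None,fx=4.6,fy=4.6,interpolation=3); cv2.imwrite("pics/c1.png",a)
b=cv2.resize(q[215:345,225:330],None,fx=4.5,fy=4.5,interpolation=3); cv2.imwrite("pics/c2.png",b)
def world(n,d):
    P=camera_params(n);T=np.array(P["T"]);v,u=np.mgrid[:420,:560]
    X=np.stack([(u-P["cx"])/P["fx"]*d,(v-P["cy"])/P["fy"]*d,d],-1)
    return X@T[:3,:3].T+T[:3,3]
for n in ["top","side"]:
    d=np.load(f"{n}0.npy");W=world(n,d)
    m=(W[...,2]>136)&(W[...,2]<152)&(abs(W[...,0]-500)<70)&(W[...,1]<30)&(W[...,1]>-230)&(d>0)
    k,l,st,c=cv2.connectedComponentsWithStats(m.astype(np.uint8))
    for i in range(1,k):
        if st[i,4]<30: continue
        pts=W[l==i]; r=cv2.minAreaRect(pts[:,:2].astype(np.float32))
        print(n,st[i],"z",np.median(pts[:,2]).round(1),r)
    # deck
    m=(W[...,2]>75)&(W[...,2]<95)&(abs(W[...,0]-500)<120)&(W[...,1]<90)&(W[...,1]>-290)&(d>0)
    k,l,st,c=cv2.connectedComponentsWithStats(m.astype(np.uint8)); i=1+st[1:,4].argmax()
    print("deck",np.median(W[l==i][:,2]),cv2.minAreaRect(W[l==i][:,:2].astype(np.float32)))
E
```

```text
top [386 206  20  19 333] z 143.5 ((511.801025390625, -184.2266845703125), (38.05650329589844, 38.40406799316406), 4.299857139587402)
top [339 208  35  20 605] z 143.7 ((505.37725830078125, -100.59266662597656), (38.142845153808594, 70.13543701171875), 4.354828357696533)
top [303 211  27  20 466] z 143.8 ((499.07080078125, -16.956867218017578), (37.944969177246094, 54.190433502197266), 4.240138053894043)
deck 85.47507909567719 ((505.7518615722656, -100.94422912597656), (144.4802703857422, 320.2880859375), 4.354856967926025)
side [259 226  22  24 408] z 142.5 ((499.37481689453125, -18.39043426513672), (37.99510192871094, 56.39313888549805), 4.531670570373535)
side [263 255  24  33 615] z 142.5 ((505.5757141113281, -101.83451843261719), (38.0739631652832, 71.87833404541016), 4.445602893829346)
side [269 298  23  22 407] z 142.5 ((511.7383117675781, -185.521728515625), (37.92894744873047, 39.61903381347656), 4.002879619598389)
deck 84.2787667643812 ((505.6381530761719, -101.45042419433594), (144.15585327148438, 322.5730285644531), 4.263699531555176)
```

View pics/c1.png

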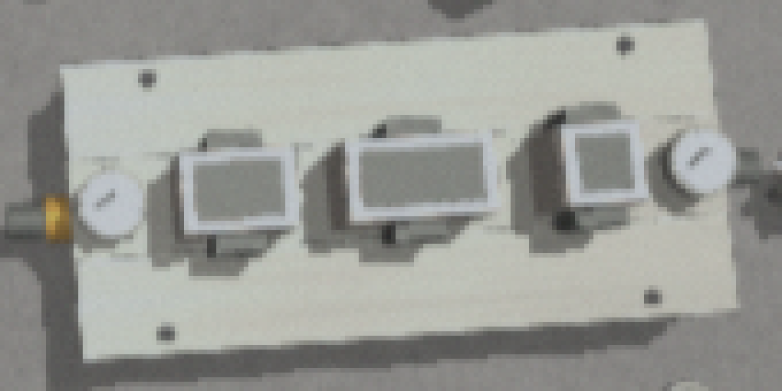

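View pics/c2.png

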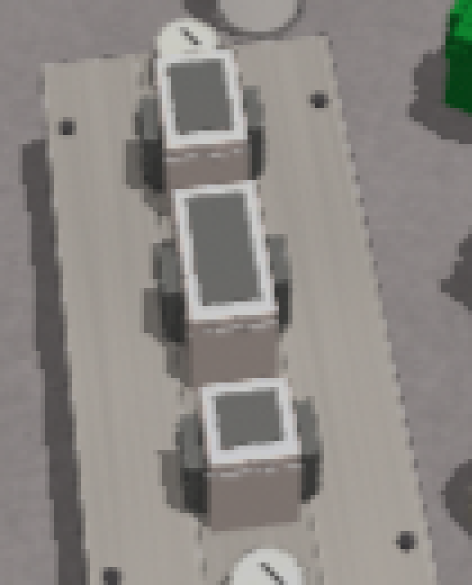

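```bash
cat >> h.py <<'E'
from scipy.spatial.transform import Rotation as Ro
def tool():
    s=read_state(); return s,Ro.from_euler("xyz",s["eef_rot"])
def target(p,yaw,sgn=1):
    z=sgn*np.array([np.cos(yaw),np.sin(yaw),0]);x=np.array([0,0,-1.]);y=np.cross(z,x)
    return Ro.from_matrix(np.stack([x,y,z],1))
def delta(p,yaw=0.0755,sgn=1):
    s,R=tool(); T=target(p,yaw,sgn)
    print("clk",s["clock"],"pos",s["eef_pos"].round(1),"shift",R.inv().apply(np.array(p)-s["eef_pos"]).round(1),"turn",(R.inv()*T).as_rotvec().round(4),"F",s["wrist_force"].round(1),"gap",s["finger_gap"],"q",s["joints"].round(2))
    return R
E
python3 - <<'E'
from h import *
for g in (1,-1): R=delta([499.2,-17.2,200],sgn=g)
print(R.as_matrix().round(3))
E
```

```text
clk 0.6 pos [ 149.8 -529.2  205.4] shift [   5.4  475.7 -397.5] turn [-1.3705 -0.     -0.    ] F [ 0.1 -0.3 -0.4] gap 94.233109836458 q [-1.36  0.3   1.52 -0.    1.32 -0.07]
clk 0.6 pos [ 149.8 -529.2  205.4] shift [   5.4  475.7 -397.5] turn [ 1.7711 -0.      0.    ] F [ 0.1 -0.3 -0.4] gap 94.233109836458 q [-1.36  0.3   1.52 -0.    1.32 -0.07]
[[-0.     0.962  0.272]
 [ 0.     0.272 -0.962]
 [-1.    -0.    -0.   ]]
```

Choice: the medium cassette is the one at (316,221) in the top view. Its head measures 38×54 mm, against 70 for the middle one and 38 for the right one. It is white and seated in the manifold, with its centre at (499.2, -17.2) and yaw 4.35°. I'll swing over at a safe height.

Emit:
play_rows:
  motion: [-0.098,0,0,0,0.047,-0.006,-1,-0.098,0,0,0,0.047,-0.006,-1,-0.098,0,0,0,0.047,-0.006,-1,-0.098,0,0,0,0.047,-0.006,-1,-0.098,0,0,0,0.047,-0.006,-1,-0.098,0,0,0,0.047,-0.006,-1,-0.098,0,0,0,0.047,-0.006,-1,-0.098,0,0,0,0.047,-0.006,-1,-0.098,0,0,0,0.047,-0.006,-1,-0.098,0,0,0,0.047,-0.006,-1,-0.098,0,0,0,0.047,-0.006,-1,-0.098,0,0,0,0.047,-0.006,-1,-0.098,0,0,0,0.047,-0.006,-1]
  newtons: 30

```text
clock: 1.9
eef_pos: [464.4, -29.9, 204.8]
eef_rot: [-0.594, 1.569, -0.574]
wrist_force: [0.4, 0.4, -0.4]
finger_gap: 93.5
```

```bash
python3 -c "
from h import *
delta([499.2,-17.2,200])"
```

```text
clk 1.9 pos [464.4 -29.9 204.8] shift [ 4.8 12.  35. ] turn [-0.0551  0.0016  0.0012] F [ 0.4  0.4 -0.4] gap 93.53905984523664 q [-0.14  0.11  1.75 -0.    1.28 -0.16]
```

Emit:
play_rows:
  motion: [-0.055,0.002,0.001,0.005,0.012,0.035,-1,0,0,0,0,0,0,-1]

```text
clock: 2.1
eef_pos: [499.2, -11.4, 200.0]
eef_rot: [1.669, 1.57, 1.756]
wrist_force: [-0.0, -0.2, 0.2]
finger_gap: 94.3
```

```bash
python3 - <<'E'
from h import *
delta([499.2,-17.2,93])
for n in ["side","top"]:
    p,d=camera(n); 
    p=p[120:320,150:430]; cv2.imwrite(f"pics/{n}1.png",cv2.resize(p,None,fx=2.8,fy=2.8,interpolation=3))
E
```

```text
clk 2.1 pos [499.2 -11.4 200. ] shift [107.   -5.8  -0.5] turn [ 0.0117 -0.     -0.0004] F [-0.  -0.2  0.2] gap 94.30856020370561 q [-0.1   0.19  1.67  0.    1.28 -0.18]
```

View pics/side1.png

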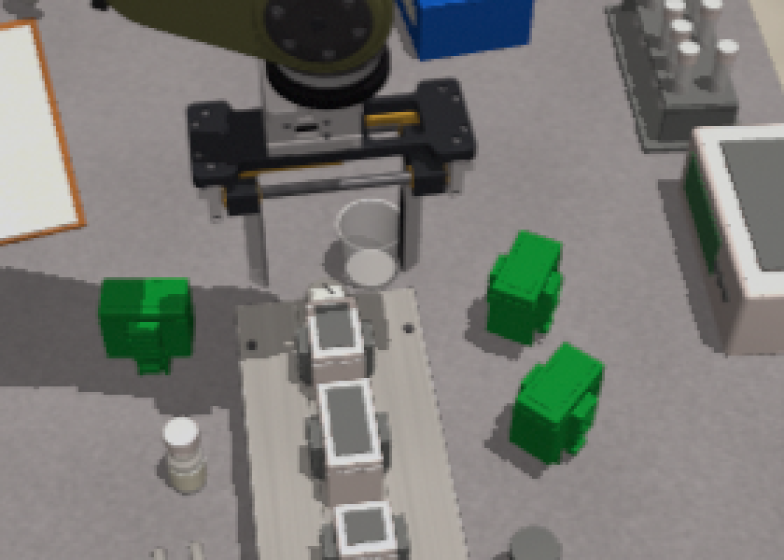

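View pics/top1.png

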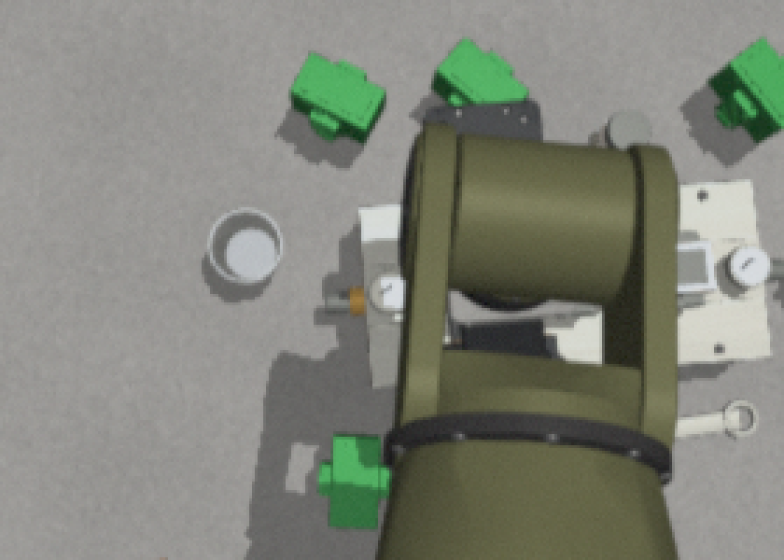

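The gripper straddles the medium cassette's line at about (335,330) in the side crop, and the other things are clear of the way down. I'll centre it and descend.

Emit:
play_rows:
  motion: [0.012,0,0,0.005,-0.006,-0.0005,-1,0,0,0,0,0,0,-1,0,0,0,0.02,0,0,-1,0,0,0,0.02,0,0,-1]

```text
clock: 2.6
eef_pos: [497.5, -22.7, 157.4]
eef_rot: [-0.209, 1.565, -0.146]
wrist_force: [1.4, -0.2, -0.8]
finger_gap: 94.1
```

```bash
python3 -c "
from h import *
delta([499.2,-17.2,93])"
```

```text
clk 2.6 pos [497.5 -22.7 157.4] shift [64.4  5.5  1.6] turn [-0.012   0.0061  0.0013] F [ 1.4 -0.2 -0.8] gap 94.0933097439153 q [-0.12  0.23  1.73 -0.    1.18 -0.18]
```

Emit:
play_rows:
  motion: [-0.006,0.006,0.001,0,0.004,0.001,-1,0,0,0,0,0,0,-1,0,0,0,0,0,0,-1]

```text
clock: 2.9
eef_pos: [497.2, -19.9, 157.3]
eef_rot: [3.093, 1.568, -3.124]
wrist_force: [-0.9, -0.5, 0.3]
finger_gap: 93.7
```

```bash
python3 -c "
from h import *
delta([499.2,-17.2,93])"
```

```text
clk 2.9 pos [497.2 -19.9 157.3] shift [64.3  2.5  2.3] turn [-0.0091 -0.0024 -0.0001] F [-0.9 -0.5  0.3] gap 93.66938480816931 q [-0.11  0.23  1.72 -0.    1.19 -0.18]
```

Emit:
play_rows:
  motion: [-0.009,-0.002,0,0.015,0.0025,0.002,-1,0,0,0,0.015,0,0.0,-1,0,0,0,0.012,0,0,-1,0,0,0,0,0,0,-1]

```text
clock: 3.3
eef_pos: [500.8, -17.8, 117.8]
eef_rot: [-0.185, 1.565, -0.11]
wrist_force: [-0.8, 0.3, -0.5]
finger_gap: 94.0
```

```bash
python3 -c "
from h import *
delta([499.2,-17.2,93])"
```

```text
clk 3.3 pos [500.8 -17.8 117.8] shift [24.8  0.8 -1.7] turn [-0.0007  0.0058  0.0011] F [-0.8  0.3 -0.5] gap 93.99648263304405 q [-0.11  0.28  1.76 -0.    1.09 -0.18]
```

Emit:
play_rows:
  motion: [0,0.004,0.001,0.012,0.001,-0.001,-1,0,0,0,0.011,0,0.0,-1,0,0,0,0,0,0,-1,0,0,0,0,0,0,-1]

```text
clock: 3.7
eef_pos: [500.4, -17.0, 94.3]
eef_rot: [-0.094, 1.568, -0.019]
wrist_force: [0.3, 0.2, 1.3]
finger_gap: 93.9
```

```bash
python3 - <<'E'
from h import *
delta([499.2,-17.2,93])
p,d=camera("side"); cv2.imwrite("pics/side2.png",cv2.resize(p[180:330,200:360],None,fx=4,fy=4,interpolation=3))
E
```

```text
clk 3.7 pos [500.4 -17.   94.3] shift [ 1.3 -0.1 -1.3] turn [-0.001   0.0032  0.0003] F [0.3 0.2 1.3] gap 93.87743636158076 q [-0.11  0.32  1.78  0.    1.04 -0.18]
```

View pics/side2.png

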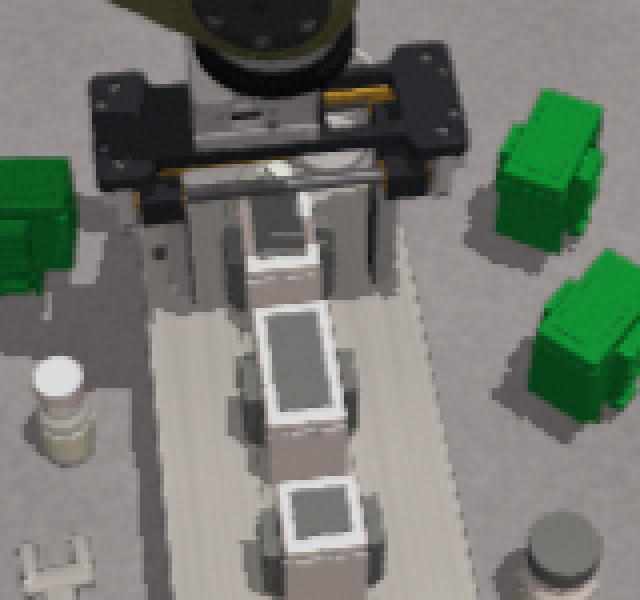

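The fingers, at about (180,260) and (380,260) in the crop, stand either side of the medium head at (280,260), aligned with its catches. I'll close on them.

Emit:
play_rows:
  motion: [0,0.003,0,0,0,-0.001,1,0,0,0,0,0,0,1,0,0,0,0,0,0,1,0,0,0,0,0,0,1,0,0,0,0,0,0,1,0,0,0,0,0,0,1]
  newtons: 30

```text
clock: 4.35
eef_pos: [499.8, -17.2, 95.4]
eef_rot: [-0.414, 1.569, -0.34]
wrist_force: [-0.3, 0.1, -0.3]
finger_gap: 49.6
```

```bash
python3 -c "
from h import *
delta([499.2,-17.2,93])"
```

```text
clk 4.35 pos [499.8 -17.2  95.4] shift [ 2.4 -0.  -0.6] turn [-0.001   0.0014  0.0006] F [-0.3  0.1 -0.3] gap 49.56382699198887 q [-0.11  0.31  1.78 -0.    1.05 -0.18]
```

Emit:
play_rows:
  motion: [0,0,0,0,0,0,1,0,0,0,0,0,0,1,0,0,0,0,0,0,1]

```text
clock: 4.65
eef_pos: [499.8, -17.2, 95.7]
eef_rot: [-0.408, 1.569, -0.334]
wrist_force: [-0.5, 0.9, 0.7]
finger_gap: 42.1
```

Emit:
play_rows:
  motion: [0,0,0,0,0,0,1,0,0,0,-0.005,0,0,1,0,0,0,-0.008,0,0,1,0,0,0,0,0,0,1]

```text
clock: 5.05
eef_pos: [499.6, -17.1, 109.4]
eef_rot: [-0.547, 1.57, -0.472]
wrist_force: [-0.2, 0.3, -2.3]
finger_gap: 41.8
```

```bash
python3 - <<'E'
from h import *
delta([499.2,-17.2,93])
p,d=camera("side"); cv2.imwrite("pics/side3.png",cv2.resize(p[180:330,200:360],None,fx=4,fy=4,interpolation=3))
E
```

```text
clk 5.05 pos [499.6 -17.1 109.4] shift [16.4 -0.1 -0.4] turn [-0.001   0.0008  0.0005] F [-0.2  0.3 -2.3] gap 41.84695094548505 q [-0.11  0.29  1.77 -0.    1.08 -0.18]
```

View pics/side3.png

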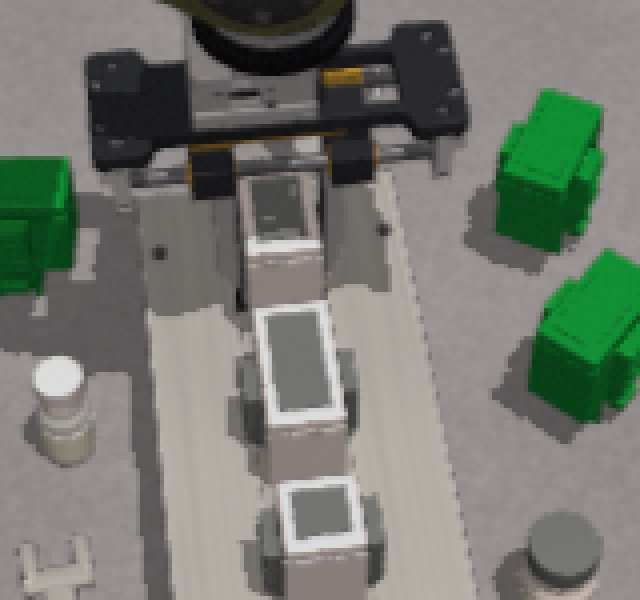

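The cassette is rising: its top moved from (283,260) to (278,245) and the load is −2.3 N, which matches its weight. I'll keep lifting.

Emit:
play_rows:
  motion: [0,0,0,-0.012,0,0,1,0,0,0,-0.015,0,0,1,0,0,0,-0.015,0,0,1,0,0,0,-0.015,0,0,1,0,0,0,-0.015,0,0,1,0,0,0,-0.012,0,0,1,0,0,0,-0.006,0,0,1,0,0,0,0,0,0,1,0,0,0,0,0,0,1,0,0,0,0,0,0,1]

```text
clock: 6.1
eef_pos: [498.6, -17.0, 205.6]
eef_rot: [-2.768, 1.57, -2.693]
wrist_force: [0.3, 0.6, -2.6]
finger_gap: 42.3
```

```bash
python3 - <<'E'
from h import *
delta([499.2,-17.2,195])
for n in ["side","top"]:
    p,d=camera(n); np.save(n+"4.npy",d)
    P=camera_params(n);T=np.array(P["T"])
    cv2.imwrite(f"pics/{n}4.png",cv2.resize(p[130:330,170:450],None,fx=2.8,fy=2.8,interpolation=3))
    for k in ["medium","medium_grip","wide_grip","narrow_grip"]:
        for r in place_of(n,k)[:3]: print(n,k,round(r["conf"],2),(T[:3,:3]@r["at"]+T[:3,3]).round(1))
E
```

```text
clk 6.1 pos [498.6 -17.  205.6] shift [10.6 -0.3  0.6] turn [-0.001  -0.0005  0.0002] F [ 0.3  0.6 -2.6] gap 42.28113386886419 q [-0.11  0.19  1.66 -0.    1.29 -0.18]
side medium 0.76 [497.4 -23.9 166.9]
side medium_grip 0.92 [499.5 -17.3 224.2]
side medium_grip 0.74 [ 507.8 -182.1  107. ]
side medium_grip 0.38 [536.1 155.   -1.2]
side wide_grip 0.92 [661.2  80.2  56.3]
side wide_grip 0.91 [348.   69.1  59.6]
side wide_grip 0.77 [ 670.8 -276.5   54.8]
side narrow_grip 0.68 [ 507.9 -184.1  107.1]
side narrow_grip 0.26 [ 632.1 -163.8   -4.6]
top medium_grip 0.32 [ 508.3 -185.3  109.1]
top wide_grip 0.67 [347.3  64.9  55.2]
top wide_grip 0.63 [655.8  79.5  55.7]
top wide_grip 0.59 [ 666.7 -277.4   53.2]
top narrow_grip 0.75 [ 509.3 -184.8  109.4]
top narrow_grip 0.38 [532.4 157.6   0.7]
```

View pics/side4.png

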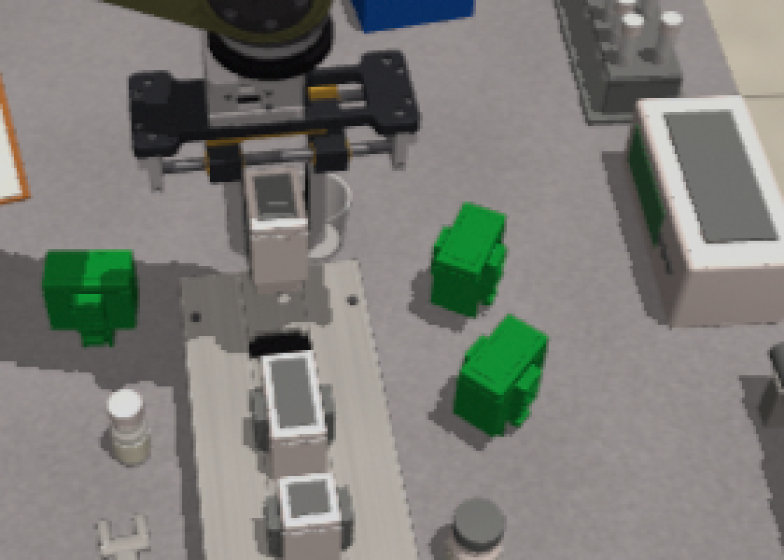

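View pics/top4.png

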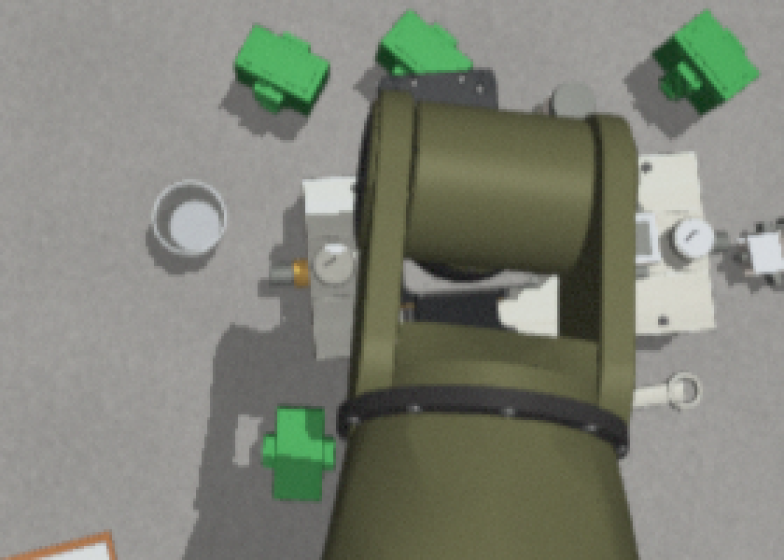

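The side view shows the cassette upright in the fingers, with its head at (275,220) above an empty well at (280,345). The neighbours, at (290,410) and (310,510), look seated. One last check of heights and stillness.

```bash
python3 - <<'E'
from h import *
d=np.load("side4.npy");P=camera_params("side");T=np.array(P["T"]);v,u=np.mgrid[:420,:560]
W=np.stack([(u-P["cx"])/P["fx"]*d,(v-P["cy"])/P["fy"]*d,d],-1)@T[:3,:3].T+T[:3,3]
for lo,hi in((136,152),(244,264)):
    m=(W[...,2]>lo)&(W[...,2]<hi)&(abs(W[...,0]-503)<25)&(W[...,1]<30)&(W[...,1]>-230)&(d>0)
    k,l,st,c=cv2.connectedComponentsWithStats(m.astype(np.uint8))
    for i in range(1,k):
        if st[i,4]<40: continue
        q=W[l==i]; A=np.c_[q[:,:2]-q[:,:2].mean(0),np.ones(len(q))]; print(np.median(q[:,2]),q[:,:2].mean(0),"slope",np.linalg.lstsq(A,q[:,2],rcond=None)[0].round(3),st[i,4])
s=read_state(); print(abs(s["qd"]).max(),s["eef_pos"],s["finger_gap"],s["wrist_force"])
E
```

```text
142.6251041074143 [ 505.52733172 -104.3579634 ] slope [-1.00000e-03  1.00000e-02  1.42432e+02] 614
142.43086080162112 [ 510.30372742 -187.14443766] slope [-3.00000e-03  3.90000e-02  1.42294e+02] 378
252.24892334679976 [500.48063068 -21.5084885 ] slope [2.10000e-02 3.60000e-02 2.52051e+02] 513
0.0011524391427859835 [498.77249023 -17.00946072 206.13102257] 41.73049023762593 [ 0.10104594  0.32766727 -2.65926865]
```

The neighbours still stand at 142.5 mm. The medium head top is at 252 mm, so the foot is about 164 mm up, roughly 79 mm above the deck. It is level and still.

```bash
python3 -c "
from h import *
print(sign_off())"
```

```text
the job is handed in; nothing more can be done
None
```

The medium cassette is out of the manifold. The gripper holds it upright and still by its two squeezed catches, and I handed the job in at about 6 s. I picked it by its measured 38 × 54 mm head.

Last checks:
- **Grip:** the finger opening reads about 42 mm, at or below the 44 mm of fully pressed catches. The wrist carries about 2.6 N, which matches the cassette's weight. The grip is set to 30 N.
- **Height and stillness:** the head top is at 252 mm, so the foot is about 79 mm above the deck. The joints were practically still (0.001 rad/s).
- **Neighbours:** the wide and narrow heads still measure 142.5 mm high, unchanged from the start, and the other bench items looked unmoved in the pictures.

- **Disagreement:** the position network again gave low-confidence or wrong-object reports, such as green look-alikes for the wide cassette. I relied on the depth measurements instead.
- **Not checked directly:** the arm hid the cassette from the top camera at the end, so the final view is from the side camera only.

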